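# Snap the junction box lid shut

## Task

The lid of the grey conduit junction box on the bench has been laid in place but is not snapped on yet. Press it down with the fingertips all round its rim, at the four corners and at the middle of each long side, until all six catches have clicked and the lid sits fully home all round. A firm thumb push at each place is enough, so do not lean on the lid with great force; do not lift the lid, and leave the other things on the bench where they are.

Things in the scene. Friction and masses are not known exactly. Their poses are not given: they have to be found in the camera images.
- box: grey plastic junction box, 150 (x) x 198 (y) mm, fixed to the bench on a 190 x 290 x 4 mm steel plate. Its body ends 61 mm above the bench; the closed lid's top is at 77 mm, its skirt then meeting the body. Two capped glands stick out 26 mm from each short side, 32 mm up. Origin on the bench under the box's centre; x to the far long side, y to the left short side, z up
- lid: pale grey soft snap lid, 150 x 198 mm, 150 g, laid on the box with all six catches open. Origin: centre of the underside of its top, 80 mm above the bench open, 74 mm home; axes as the box's. It bends, so its six places snap one by one: a push straight down of 5 to 16 N near each point gives way over 5.5 mm, then stops hard and stays; the others may rise a few mm meanwhile
- rim_near_left (a point): point on the lid's top over the catch at the left corner of its near long side, 13 mm in from the lid's edge, in the middle of a low moulded thumb pad 26 x 14 mm; at x -62 mm, y +76 mm in the box's frame. It moves with the lid: about 83 mm above the bench while its catch is open, 77 mm when it has clicked home
- rim_near_mid (a point): point on the lid's top over the catch at the middle of its near long side, 13 mm in from the lid's edge, in the middle of a low moulded thumb pad 26 x 14 mm; at x -62 mm, y 0 mm in the box's frame. It moves with the lid: about 83 mm above the bench while its catch is open, 77 mm when it has clicked home
- rim_near_right (a point): point on the lid's top over the catch at the right corner of its near long side, 13 mm in from the lid's edge, in the middle of a low moulded thumb pad 26 x 14 mm; at x -62 mm, y -76 mm in the box's frame. It moves with the lid: about 83 mm above the bench while its catch is open, 77 mm when it has clicked home
- rim_far_left (a point): point on the lid's top over the catch at the left corner of its far long side, 13 mm in from the lid's edge, in the middle of a low moulded thumb pad 26 x 14 mm; at x +62 mm, y +76 mm in the box's frame. It moves with the lid: about 83 mm above the bench while its catch is open, 77 mm when it has clicked home
- rim_far_mid (a point): point on the lid's top over the catch at the middle of its far long side, 13 mm in from the lid's edge, in the middle of a low moulded thumb pad 26 x 14 mm; at x +62 mm, y 0 mm in the box's frame. It moves with the lid: about 83 mm above the bench while its catch is open, 77 mm when it has clicked home
- rim_far_right (a point): point on the lid's top over the catch at the right corner of its far long side, 13 mm in from the lid's edge, in the middle of a low moulded thumb pad 26 x 14 mm; at x +62 mm, y -76 mm in the box's frame. It moves with the lid: about 83 mm above the bench while its catch is open, 77 mm when it has clicked home
- gland: spare pale grey plastic conduit gland standing upright, hexagon below and domed cap above, 31 mm across, 32 mm high; origin at the centre of its underside
- locknut: pale grey plastic ring nut lying flat, 36 mm across, 8 mm high; origin at the centre of its underside
- transceiver: small plug-in metal module with a wire bail, 57 x 14 x 9.5 mm, lying flat; origin at the centre of its underside
- coupling: grey plastic conduit coupling, an upright tube 30 mm across and 52 mm high; origin at the centre of its underside
- screwdriver: screwdriver with a black handle, 200 mm long, 26 mm thick, lying flat; origin under its middle
- tape: black roll of tape lying flat, 66 mm across, 19 mm high, with a 38 mm hole; origin at the centre of its underside
- meter: black hand multimeter lying on its back, 150 x 72 x 44 mm; origin at the centre of its underside

How it is judged:
By the outcome, as a careful person would: the job done as asked, in the order asked, and still so for the second after the job is handed in, with the robot touching nothing.
It also fails if it takes over 45 s, if anything falls off the work surface, if the arm or the gripper's body presses on something with over 40 N, if the wrist force passes 120 N, or if a joint passes its speed limit or range.

## Robot

A 6-joint arm with a two-finger parallel gripper is mounted at the origin on the work surface. World frame = base frame: x ahead of the robot, y to its left, z up, the work surface at z = 0. Lengths are in m, angles in rad, forces in N, time in s.
With the tool pointing down it reaches from about 0.325 to 0.9 m from the base axis. Payload 3.5 kg.
Tool frame: the origin (TCP) lies midway between the tips of the shut fingers; the grasp point (between the pads) lies 19 mm behind it (ctrl.grip_depth is the distance from the TCP to the grasp point, in m); z points along the fingers, y is the direction in which the jaws open and shut (so a half turn about z gives the same grasp; the last joint's range is limited). The gripper opens to 85 mm and grips with 20 to 120 N. Pads are 22 mm wide; open, the fingers measure 114 mm over their backs; the gripper's body (76 mm by 85 mm) begins 54 mm behind the grasp point. The pads swing forward as they close: fully open they stand 13 mm farther back than shut.
Start: joints at [1.093, 0.276, -0.026, 1.268, 0, 1.467], TCP at [0.229, 0.582, 0.231] pointing down, gripper open.
Joint ranges: [-3.12, 3.12], [-0.85, 1.88], [-1.08, 1.24], [-1.95, 2.15], [-1.57, 1.53], [-3.14, 3.14]. Speed limits (rad/s): [2.57, 2.57, 3.14, 3.14, 3.14, 3.14].

## Interface

Orientations are given as a 3x3 rotation matrix whose columns are the frame's x, y, z axes.
In Python, from rig import telemetry, cams, ctrl gives the robot as it stands. The module is installed in compiled form; this text tells all that it offers.
- The arm moves only by the tool play_rows, never from a script. Its argument "rows" is a list of rows, each an object with "xyz": the shift along the world's x, y, z in m, a list of three; "dr": the turn, a rotation vector about the world's x, y, z in rad, a list of three. A call has 1 to 12 rows; each row shifts and turns the commanded pose from where the row before left it; what a row does not reach is not made up. A row lasts 1/8 s, in which the tool goes at most 62.5 mm and 10.7 degrees, less where a joint would pass 70% of its speed; a pose out of reach is approached as far as the arm can. A call is refused whole if a number of a shift passes 0.0625 or a number of a turn 0.188, either way. A call with a gripper value outside its range is refused whole. "fingers" is the finger opening in m, from 0 to 0.0854, set as the call begins (left out, the last holds). The fingers move at their own pace and stop on an object; "grip_force" is the grip in N (left out, the last holds). Time passes only in rows, so rows that do not move let the fingers close. It gives the time, the measured TCP pose, the force and the opening at its end, in the units of the state.
- telemetry.sense(): the state, without advancing time (a new reading comes with each control period).
- cams.read_camera(name): name is "side" or "top" or "wrist"; returns a dict with "image" (480x640x3 uint8, blue, green, red), "mtx" (3x3 intrinsics, pixels), "eye" and "orientation" of the camera in the world. Camera axes: x right, y up, looking along -z (the intrinsics and any distortion apply to the point x, -y, -z); pixel columns grow to the right and rows downward; lengths in m; the calibration is good to about 2 mm. A picture is of the moment at which its call begins. There is no depth.
- ctrl.finish_job(): hands the job in, once; it reports no verdict.
The state is a dict: "time": time; "joints": joint angles; "joint_vel": joint speeds; "effort": joint torques, N m; "ee_pos": TCP position; "tcp_rot": TCP orientation; "contact_force": force on the tool from outside, world axes, zero at the start; "wrist_torque": the same for the moment, N m; "finger_gap": opening from 0.0 (shut) to 1.0 (fully open).
Only numpy, scipy, OpenCV 4.12 (cv2) and the standard library are available. Lean on these libraries where they do the work, as an engineer would, in place of code of your own. Each camera call takes 0.05 s, during which the arm holds its last target. There are 200 camera calls.

## Working session

There is one attempt and no reset: what is moved stays moved. The work goes in short steps, Python scripts to look and compute and a tool call to move; the robot and the scene stay as the last step left them, time stands still between calls to the robot, and variables do not carry over. Pictures are saved under pics/ and viewed, about 8 in all and at most 12, crops included, and the job is handed in when it is done.

Besides the shell and the picture viewer there is one more tool, called after ">>>" by a JSON object that holds its "fn" and its "kwargs". play_rows: Moves the arm, as the interface text tells. Its arguments: {"type":"object","properties":{"rows":{"type":"array","items":{"type":"object","properties":{"xyz":{"type":"array","items":{"type":"number"}},"dr":{"type":"array","items":{"type":"number"}}}}},"fingers":{"type":"number"},"grip_force":{"type":"number"}},"required":["rows"]}

```bash
mkdir -p pics; ls; python3 - <<'E'
from rig import telemetry,cams
import cv2,pickle,numpy as np
d={}
for n in ("top","side"):
    c=cams.read_camera(n); d[n]=c; cv2.imwrite(f"pics/{n}0.png",c["image"]); print(n,c["mtx"].round(1).tolist(),c["eye"],np.round(c["orientation"],3).tolist(), c.keys())
pickle.dump(d,open("c0.pkl","wb"))
s=telemetry.sense(); print(s["time"],s["ee_pos"],np.round(s["tcp_rot"],3).tolist(),s["finger_gap"],s["contact_force"])
E
```

```text
pics
top [[536.8, 0.0, 310.8], [0.0, 536.8, 239.4], [0.0, 0.0, 1.0]] [ 0.34681248 -0.0093977   1.45439412] [[0.024, 0.989, -0.145], [-1.0, 0.024, -0.007], [-0.003, 0.145, 0.989]] dict_keys(['image', 'mtx', 'eye', 'orientation'])
side [[515.9, 0.0, 329.8], [0.0, 515.9, 242.3], [0.0, 0.0, 1.0]] [0.29200763 0.81641338 0.829254  ] [[-0.946, 0.219, -0.24], [-0.325, -0.619, 0.715], [0.008, 0.754, 0.656]] dict_keys(['image', 'mtx', 'eye', 'orientation'])
0.1 [0.22848196 0.58096367 0.23024148] [[-0.931, 0.366, -0.001], [0.366, 0.931, -0.002], [0.0, -0.002, -1.0]] 0.9972292616584408 [-0.00710479  0.1027749   0.05064608]
```

View pics/top0.png

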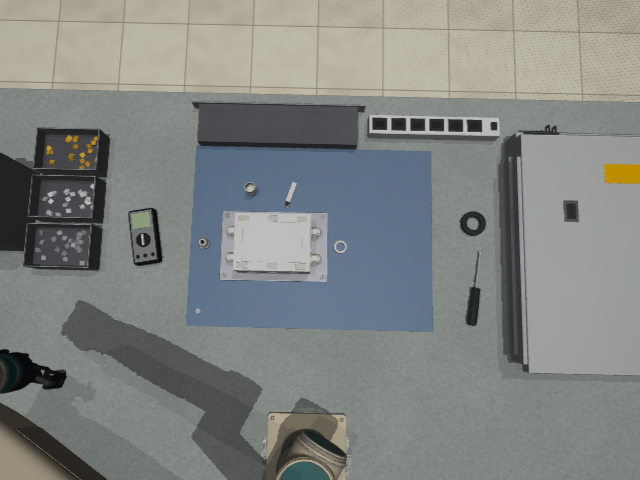

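View pics/side0.png

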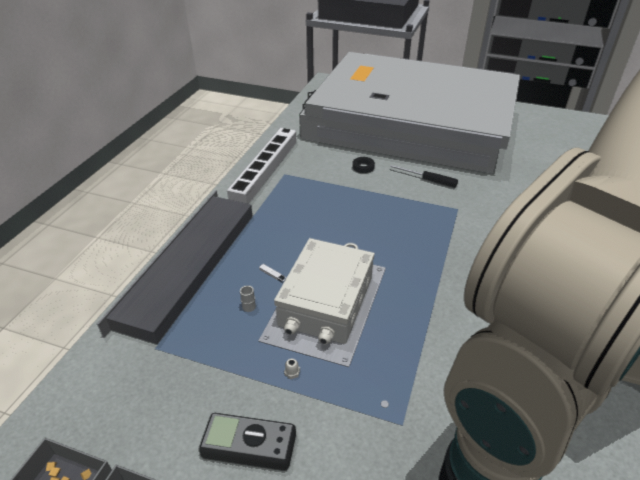

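The top view shows the box at about (272,245), nearly aligned with the world axes, with the plate corners at roughly (222,212) and (326,282). The side view agrees. The black rack behind it and the loose parts are clear of the lid. Next I'll measure the box.

```bash
cat > h.py <<'E'
import numpy as np,cv2
def ray(c,uv,z):
    K=c["mtx"];R=np.array(c["orientation"]);e=np.array(c["eye"])
    uv=np.atleast_2d(uv).astype(float)
    d=np.c_[(uv[:,0]-K[0,2])/K[0,0],-(uv[:,1]-K[1,2])/K[1,1],-np.ones(len(uv))]@R.T
    return e+d*((z-e[2])/d[:,2])[:,None]
def proj(c,p):
    K=c["mtx"];R=np.array(c["orientation"]);q=(np.atleast_2d(p)-c["eye"])@R
    return np.c_[K[0,2]+K[0,0]*q[:,0]/-q[:,2],K[1,2]-K[1,1]*q[:,1]/-q[:,2]]
E
python3 - <<'E'
import pickle,cv2,numpy as np
from h import *
d=pickle.load(open("c0.pkl","rb"));c=d["top"];im=c["image"]
hsv=cv2.cvtColor(im,cv2.COLOR_BGR2HSV);g=im.min(2)
print(im[245,260],im[277,260],im[217,260],im[232,231])
for name,m,z in(("plate",((hsv[...,1]<70)).astype(np.uint8),0.004),("lid",(g>205).astype(np.uint8),0.082)):
    k=np.zeros_like(m);k[195:300,205:335]=m[195:300,205:335]
    k=cv2.morphologyEx(k,cv2.MORPH_OPEN,np.ones((13,13) if name=="lid" else (5,5),np.uint8))
    cs,_=cv2.findContours(k,cv2.RETR_EXTERNAL,cv2.CHAIN_APPROX_NONE)
    q=max(cs,key=cv2.contourArea)
    w=ray(c,q[:,0],z)[:,:2]*1000
    print(name,cv2.boundingRect(q),cv2.minAreaRect(w.astype(np.float32)))
s=d["side"];cv2.imwrite("pics/crop0.png",np.hstack([cv2.resize(im[200:295,210:340],(390,285),interpolation=2),cv2.resize(s["image"][230:365,250:400],(390,285+66)[:2],interpolation=2)[:285]]))
E
```

```text
[189 189 189] [149 145 143] [189 188 189] [154 160 162]
plate (220, 211, 109, 71) ((540.6964111328125, 100.25773620605469), (192.11212158203125, 292.80615234375), 0.3209693729877472)Traceback (most recent call last):
  File "<stdin>", line 10, in <module>
ValueError: max() iterable argument is empty
```

>>> {"fn": "play_rows", "kwargs": {"rows": [{"xyz":[0.026,-0.04,0.005],"dr":[0,0,0.031]},{"xyz":[0.026,-0.04,0.005],"dr":[0,0,0.031]},{"xyz":[0.026,-0.04,0.005],"dr":[0,0,0.031]},{"xyz":[0.026,-0.04,0.005],"dr":[0,0,0.031]},{"xyz":[0.026,-0.04,0.005],"dr":[0,0,0.031]},{"xyz":[0.026,-0.04,0.005],"dr":[0,0,0.031]},{"xyz":[0.026,-0.04,0.005],"dr":[0,0,0.031]},{"xyz":[0.026,-0.04,0.005],"dr":[0,0,0.031]},{"xyz":[0.026,-0.04,0.005],"dr":[0,0,0.031]},{"xyz":[0.026,-0.04,0.005],"dr":[0,0,0.031]},{"xyz":[0.026,-0.04,0.005],"dr":[0,0,0.031]},{"xyz":[0.026,-0.04,0.005],"dr":[0,0,0.031]}], "fingers": 0, "grip_force": 30}}

```text
time: 1.6
ee_pos: [0.5412, 0.1002, 0.291]
tcp_rot: [[-1.0, 0.002, -0.001], [0.002, 1.0, 0.0], [0.001, 0.0, -1.0]]
contact_force: [0.7, 0.3, 0.1]
finger_gap: 0.001
```

```bash
python3 - <<'E'
from rig import telemetry,cams
import pickle
from h import *
c=cams.read_camera("wrist");s=telemetry.sense()
pickle.dump(c,open("w1.pkl","wb"))
print(s["time"],s["ee_pos"],np.round(s["tcp_rot"],3).tolist(),s["finger_gap"],s["contact_force"],np.round(s["joints"],2))
o=np.array([.5407,.1003,0]);im=c["image"].copy()
P=[(x,y) for x in(-62,62) for y in(76,0,-76)]
for x,y in P:
    u=proj(c,o+np.array([x,y,83])/1e3)[0];print(x,y,u.round(1));cv2.circle(im,tuple(int(v) for v in u),3,(0,0,255),1)
cor=proj(c,[o+np.array([x,y,83])/1e3 for x,y in((-75,-99),(75,-99),(75,99),(-75,99))]).astype(int)
cv2.polylines(im,[cor],True,(0,255,0),1)
cv2.imwrite("pics/w1.png",im)
E
```

```text
1.65 [0.54495504 0.09583395 0.29148786] [[-1.0, 0.005, 0.004], [0.005, 1.0, -0.004], [-0.004, -0.004, -1.0]] 0.0016403692328422603 [ 3.44623202 -2.63759337  0.94662396] [ 0.06  0.12 -0.09  1.36 -0.    0.06]
-62 76 [398.6 140.7]
-62 0 [315.8 140.8]
-62 -76 [233.1 140.8]
62 76 [391.3 267.6]
62 0 [316.  267.7]
62 -76 [240.7 267.8]
```

View pics/w1.png

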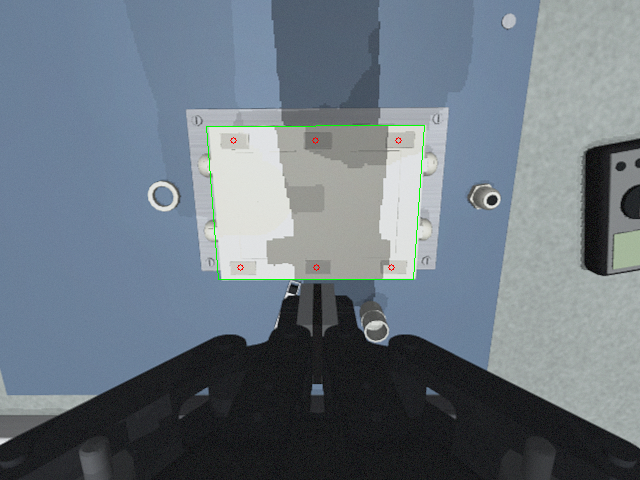

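The wrist view has the lid outline and all six projected pad points within a few px of the real pads, the near row at about (234/316/398,141) and the far row at about (240/316/393,268). That confirms the lid pose, so I'm starting the corners with near-left.

>>> {"fn": "play_rows", "kwargs": {"rows": [{"xyz":[-0.0124,0.0152,-0.038],"dr":[0,0,0]},{"xyz":[-0.0124,0.0152,-0.038],"dr":[0,0,0]},{"xyz":[-0.0124,0.0152,-0.038],"dr":[0,0,0]},{"xyz":[-0.0124,0.0152,-0.038],"dr":[0,0,0]},{"xyz":[-0.0124,0.0152,-0.037],"dr":[0,0,0]},{"xyz":[0,0,0],"dr":[0,0,0]},{"xyz":[0,0,0],"dr":[0,0,0]}]}}

```text
time: 2.52
ee_pos: [0.48, 0.1776, 0.1034]
tcp_rot: [[-1.0, 0.003, 0.002], [0.003, 1.0, -0.0], [-0.002, -0.0, -1.0]]
contact_force: [0.4, 0.3, -0.5]
finger_gap: -0.003
```

>>> {"fn": "play_rows", "kwargs": {"rows": [{"xyz":[0,0,-0.006],"dr":[0,0,0]},{"xyz":[0,0,-0.006],"dr":[0,0,0]},{"xyz":[0,0,-0.004],"dr":[0,0,0]},{"xyz":[0,0,-0.003],"dr":[0,0,0]}]}}

```text
time: 3.02
ee_pos: [0.4788, 0.1774, 0.0831]
tcp_rot: [[-1.0, 0.003, -0.0], [0.003, 1.0, -0.0], [0.0, -0.0, -1.0]]
contact_force: [-0.2, 0.6, -1.1]
finger_gap: -0.0
```

>>> {"fn": "play_rows", "kwargs": {"rows": [{"xyz":[0,0,-0.002],"dr":[0,0,0]},{"xyz":[0,0,-0.002],"dr":[0,0,0]}]}}

```text
time: 3.28
ee_pos: [0.4791, 0.1777, 0.0799]
tcp_rot: [[-1.0, 0.003, 0.001], [0.003, 1.0, 0.0], [-0.001, 0.0, -1.0]]
contact_force: [-0.8, -0.5, 1.3]
finger_gap: 0.001
```

>>> {"fn": "play_rows", "kwargs": {"rows": [{"xyz":[0,0,-0.002],"dr":[0,0,0]},{"xyz":[0,0,0],"dr":[0,0,0]}]}}

```text
time: 3.52
ee_pos: [0.4791, 0.1776, 0.0775]
tcp_rot: [[-1.0, 0.003, 0.0], [0.003, 1.0, -0.0], [-0.0, -0.0, -1.0]]
contact_force: [-1.0, 0.2, 3.3]
finger_gap: -0.003
```

>>> {"fn": "play_rows", "kwargs": {"rows": [{"xyz":[0,0,-0.0015],"dr":[0,0,0]},{"xyz":[0,0,0],"dr":[0,0,0]}]}}

```text
time: 3.78
ee_pos: [0.4791, 0.1776, 0.0773]
tcp_rot: [[-1.0, 0.003, 0.001], [0.003, 1.0, -0.0], [-0.001, -0.0, -1.0]]
contact_force: [-4.6, -0.8, 12.1]
finger_gap: 0.001
```

>>> {"fn": "play_rows", "kwargs": {"rows": [{"xyz":[0,0,-0.001],"dr":[0,0,0]},{"xyz":[0,0,0],"dr":[0,0,0]}]}}

```text
time: 4.03
ee_pos: [0.4792, 0.1777, 0.0773]
tcp_rot: [[-1.0, 0.003, 0.001], [0.003, 1.0, -0.0], [-0.001, -0.0, -1.0]]
contact_force: [-6.4, -2.0, 19.5]
finger_gap: -0.003
```

Near-left stopped hard at 77.3 mm under 19.5 N after giving way, so it clicked. Next is near-right.

>>> {"fn": "play_rows", "kwargs": {"rows": [{"xyz":[0,0,0.025],"dr":[0,0,0]},{"xyz":[0,-0.051,0],"dr":[0,0,0]},{"xyz":[0,-0.051,0],"dr":[0,0,0]},{"xyz":[0,-0.051,0],"dr":[0,0,0]},{"xyz":[0,0,0],"dr":[0,0,0]},{"xyz":[0,0,-0.006],"dr":[0,0,0]},{"xyz":[0,0,-0.006],"dr":[0,0,0]},{"xyz":[0,0,-0.005],"dr":[0,0,0]},{"xyz":[0,0,-0.003],"dr":[0,0,0]},{"xyz":[0,0,-0.002],"dr":[0,0,0]}]}}

```text
time: 5.28
ee_pos: [0.4787, 0.0252, 0.0776]
tcp_rot: [[-1.0, 0.002, -0.0], [0.002, 1.0, 0.0], [0.0, 0.0, -1.0]]
contact_force: [-1.6, 1.3, 4.4]
finger_gap: 0.002
```

>>> {"fn": "play_rows", "kwargs": {"rows": [{"xyz":[0,0,-0.0015],"dr":[0,0,0]},{"xyz":[0,0,-0.001],"dr":[0,0,0]},{"xyz":[0,0,-0.0005],"dr":[0,0,0]},{"xyz":[0,0,0],"dr":[0,0,0]}]}}

```text
time: 5.78
ee_pos: [0.4788, 0.0252, 0.0772]
tcp_rot: [[-1.0, 0.002, -0.0], [0.002, 1.0, 0.001], [0.0, 0.001, -1.0]]
contact_force: [-7.2, 2.5, 18.4]
finger_gap: -0.001
```

>>> {"fn": "play_rows", "kwargs": {"rows": [{"xyz":[0,0,0.025],"dr":[0,0,0]},{"xyz":[0.041,0,0],"dr":[0,0,0]},{"xyz":[0.041,0,0],"dr":[0,0,0]},{"xyz":[0.042,0,0],"dr":[0,0,0]},{"xyz":[0,0,0],"dr":[0,0,0]},{"xyz":[0,0,-0.006],"dr":[0,0,0]},{"xyz":[0,0,-0.006],"dr":[0,0,0]},{"xyz":[0,0,-0.005],"dr":[0,0,0]},{"xyz":[0,0,-0.003],"dr":[0,0,0]},{"xyz":[0,0,-0.002],"dr":[0,0,0]}]}}

```text
time: 7.02
ee_pos: [0.6027, 0.0246, 0.0777]
tcp_rot: [[-1.0, 0.003, 0.0], [0.003, 1.0, -0.0], [-0.0, -0.0, -1.0]]
contact_force: [-2.0, 1.0, 3.5]
finger_gap: 0.004
```

>>> {"fn": "play_rows", "kwargs": {"rows": [{"xyz":[0,0,-0.0015],"dr":[0,0,0]},{"xyz":[0,0,-0.001],"dr":[0,0,0]},{"xyz":[0,0,-0.0005],"dr":[0,0,0]},{"xyz":[0,0,0],"dr":[0,0,0]}]}}

```text
time: 7.52
ee_pos: [0.6027, 0.0247, 0.077]
tcp_rot: [[-1.0, 0.003, 0.0], [0.003, 1.0, -0.0], [-0.0, -0.0, -1.0]]
contact_force: [-6.2, 0.6, 13.8]
finger_gap: -0.0
```

Far-right is down. Next is far-left.

>>> {"fn": "play_rows", "kwargs": {"rows": [{"xyz":[0,0,0.025],"dr":[0,0,0]},{"xyz":[0,0.051,0],"dr":[0,0,0]},{"xyz":[0,0.051,0],"dr":[0,0,0]},{"xyz":[0,0.051,0],"dr":[0,0,0]},{"xyz":[0,0,0],"dr":[0,0,0]},{"xyz":[0,0,-0.006],"dr":[0,0,0]},{"xyz":[0,0,-0.006],"dr":[0,0,0]},{"xyz":[0,0,-0.005],"dr":[0,0,0]},{"xyz":[0,0,-0.003],"dr":[0,0,0]},{"xyz":[0,0,-0.002],"dr":[0,0,0]}]}}

```text
time: 8.78
ee_pos: [0.6032, 0.1768, 0.0778]
tcp_rot: [[-1.0, 0.004, 0.001], [0.004, 1.0, -0.0], [-0.001, -0.0, -1.0]]
contact_force: [-0.5, -0.2, 2.5]
finger_gap: 0.003
```

>>> {"fn": "play_rows", "kwargs": {"rows": [{"xyz":[0,0,-0.0015],"dr":[0,0,0]},{"xyz":[0,0,-0.001],"dr":[0,0,0]},{"xyz":[0,0,-0.0005],"dr":[0,0,0]},{"xyz":[0,0,0],"dr":[0,0,0]}]}}

```text
time: 9.28
ee_pos: [0.6032, 0.1768, 0.0771]
tcp_rot: [[-1.0, 0.003, 0.001], [0.003, 1.0, -0.002], [-0.001, -0.002, -1.0]]
contact_force: [-3.8, -3.1, 12.5]
finger_gap: 0.002
```

>>> {"fn": "play_rows", "kwargs": {"rows": [{"xyz":[0,0,-0.001],"dr":[0,0,0]},{"xyz":[0,0,0],"dr":[0,0,0]}]}}

```text
time: 9.52
ee_pos: [0.6032, 0.1768, 0.077]
tcp_rot: [[-1.0, 0.003, 0.001], [0.003, 1.0, -0.002], [-0.001, -0.002, -1.0]]
contact_force: [-6.6, -3.0, 17.6]
finger_gap: 0.002
```

>>> {"fn": "play_rows", "kwargs": {"rows": [{"xyz":[0,0,0.026],"dr":[0,0,0]},{"xyz":[0,-0.038,0],"dr":[0,0,0]},{"xyz":[0,-0.038,0],"dr":[0,0,0]},{"xyz":[0,0,0],"dr":[0,0,0]},{"xyz":[0,0,-0.006],"dr":[0,0,0]},{"xyz":[0,0,-0.006],"dr":[0,0,0]},{"xyz":[0,0,-0.005],"dr":[0,0,0]},{"xyz":[0,0,-0.003],"dr":[0,0,0]},{"xyz":[0,0,-0.002],"dr":[0,0,0]}]}}

```text
time: 10.65
ee_pos: [0.6026, 0.1019, 0.0774]
tcp_rot: [[-1.0, 0.002, -0.0], [0.002, 1.0, -0.0], [0.0, -0.0, -1.0]]
contact_force: [-0.3, -0.0, -0.3]
finger_gap: -0.0
```

>>> {"fn": "play_rows", "kwargs": {"rows": [{"xyz":[0,0,-0.0015],"dr":[0,0,0]},{"xyz":[0,0,-0.001],"dr":[0,0,0]},{"xyz":[0,0,-0.001],"dr":[0,0,0]},{"xyz":[0,0,0],"dr":[0,0,0]}]}}

```text
time: 11.15
ee_pos: [0.6027, 0.1018, 0.077]
tcp_rot: [[-1.0, 0.003, 0.0], [0.003, 1.0, 0.0], [-0.0, 0.0, -1.0]]
contact_force: [-6.1, 0.6, 13.6]
finger_gap: -0.003
```

Far-mid also stopped hard at 77 mm. Near-mid is next, after which I'll back off and look.

>>> {"fn": "play_rows", "kwargs": {"rows": [{"xyz":[0,0,0.026],"dr":[0,0,0]},{"xyz":[-0.041,0,0],"dr":[0,0,0]},{"xyz":[-0.041,0,0],"dr":[0,0,0]},{"xyz":[-0.042,0,0],"dr":[0,0,0]},{"xyz":[0,0,0],"dr":[0,0,0]},{"xyz":[0,0,-0.006],"dr":[0,0,0]},{"xyz":[0,0,-0.006],"dr":[0,0,0]},{"xyz":[0,0,-0.005],"dr":[0,0,0]},{"xyz":[0,0,-0.003],"dr":[0,0,0]},{"xyz":[0,0,-0.002],"dr":[0,0,0]}]}}

```text
time: 12.4
ee_pos: [0.4789, 0.1016, 0.0779]
tcp_rot: [[-1.0, 0.003, -0.0], [0.003, 1.0, -0.0], [0.0, -0.0, -1.0]]
contact_force: [-0.0, -0.5, 0.5]
finger_gap: 0.002
```

>>> {"fn": "play_rows", "kwargs": {"rows": [{"xyz":[0,0,-0.0015],"dr":[0,0,0]},{"xyz":[0,0,-0.001],"dr":[0,0,0]},{"xyz":[0,0,-0.001],"dr":[0,0,0]},{"xyz":[0,0,0],"dr":[0,0,0]}]}}

```text
time: 12.9
ee_pos: [0.479, 0.1016, 0.077]
tcp_rot: [[-1.0, 0.003, 0.0], [0.003, 1.0, -0.0], [-0.0, -0.0, -1.0]]
contact_force: [-5.5, 0.0, 14.9]
finger_gap: -0.004
```

>>> {"fn": "play_rows", "kwargs": {"rows": [{"xyz":[0,0,0.04],"dr":[0,0,0]},{"xyz":[-0.03,0.05,0.05],"dr":[0,0,0]},{"xyz":[-0.03,0.05,0.05],"dr":[0,0,0]},{"xyz":[-0.03,-0.05,0.05],"dr":[0,0,0]},{"xyz":[0,-0.05,0],"dr":[0,0,0]},{"xyz":[0,0,0],"dr":[0,0,0]}]}}

```text
time: 13.65
ee_pos: [0.4058, 0.0905, 0.2379]
tcp_rot: [[-1.0, 0.006, 0.002], [0.006, 1.0, -0.0], [-0.002, -0.0, -1.0]]
contact_force: [-0.2, -0.6, 0.2]
finger_gap: 0.004
```

```bash
python3 - <<'E'
from rig import telemetry,cams
from h import *
t=[]
o=np.array([.5407,.1003,0])
for n in("side","top","wrist"):
    c=cams.read_camera(n);im=c["image"]
    u=proj(c,[o+np.array([x,y,70])/1e3 for x in(-85,85) for y in(-120,120)])
    a=np.clip(u.min(0)-8,0,None).astype(int);b=(u.max(0)+8).astype(int)
    k=im[a[1]:b[1],a[0]:b[0]];print(n,a,b)
    if k.size: t.append(cv2.resize(k,(390,290) if n!="side" else (780,300),interpolation=cv2.INTER_CUBIC) if n!="side" else cv2.resize(k,(390,290),interpolation=cv2.INTER_CUBIC))
cv2.imwrite("pics/end.png",np.hstack(t[:2]))
cv2.imwrite("pics/endside.png",cv2.resize(cams.read_camera("side")["image"][225:365,240:420],(800,622)[:2],interpolation=cv2.INTER_CUBIC)[:600])
s=telemetry.sense();print(s["time"],s["ee_pos"],s["contact_force"])
E
```

```text
side [255 226] [387 340]
top [216 201] [327 283]
wrist [182 263] [467 435]
13.85 [0.40544998 0.09274323 0.23653744] [-0.88161392 -0.00991278  0.10339665]
```

View pics/endside.png

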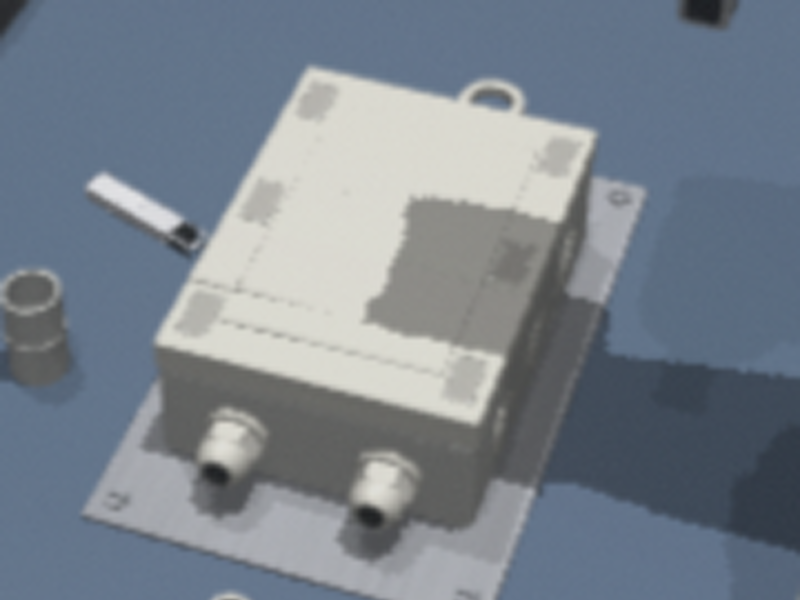

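The side view shows the lid sitting flat, with the loose parts where they were. Since neighbours can rise, I'll touch each pad again at home height. A catch that had reopened would meet the fingertips at about 83 mm.

>>> {"fn": "play_rows", "kwargs": {"rows": [{"xyz":[0.018,0.021,-0.034],"dr":[0,0,0]},{"xyz":[0.018,0.021,-0.034],"dr":[0,0,0]},{"xyz":[0.018,0.021,-0.034],"dr":[0,0,0]},{"xyz":[0.0195,0.021,-0.034],"dr":[0,0,0]},{"xyz":[0,0,0],"dr":[0,0,0]},{"xyz":[0,0,0],"dr":[0,0,0]}]}}

```text
time: 14.6
ee_pos: [0.4785, 0.1766, 0.1008]
tcp_rot: [[-1.0, 0.002, -0.001], [0.002, 1.0, -0.0], [0.001, -0.0, -1.0]]
contact_force: [0.0, -0.4, 0.1]
finger_gap: 0.003
```

>>> {"fn": "play_rows", "kwargs": {"rows": [{"xyz":[0,0,-0.008],"dr":[0,0,0]},{"xyz":[0,0,-0.008],"dr":[0,0,0]},{"xyz":[0,0,-0.004],"dr":[0,0,0]},{"xyz":[0,0,0],"dr":[0,0,0]}]}}

```text
time: 15.1
ee_pos: [0.4786, 0.176, 0.0806]
tcp_rot: [[-1.0, 0.003, -0.001], [0.003, 1.0, -0.0], [0.001, -0.0, -1.0]]
contact_force: [-0.1, 0.7, -0.2]
finger_gap: -0.002
```

>>> {"fn": "play_rows", "kwargs": {"rows": [{"xyz":[0,0,-0.002],"dr":[0,0,0]},{"xyz":[0,0,0],"dr":[0,0,0]}]}}

```text
time: 15.35
ee_pos: [0.4791, 0.1763, 0.0789]
tcp_rot: [[-1.0, 0.003, 0.0], [0.003, 1.0, 0.0], [-0.0, 0.0, -1.0]]
contact_force: [-0.1, 1.3, 0.1]
finger_gap: -0.0
```

>>> {"fn": "play_rows", "kwargs": {"rows": [{"xyz":[0,0,0.02],"dr":[0,0,0]},{"xyz":[0,-0.051,0],"dr":[0,0,0]},{"xyz":[0,-0.051,0],"dr":[0,0,0]},{"xyz":[0,-0.051,0],"dr":[0,0,0]},{"xyz":[0,0,0],"dr":[0,0,0]},{"xyz":[0,0,-0.01],"dr":[0,0,0]},{"xyz":[0,0,-0.007],"dr":[0,0,0]},{"xyz":[0,0,-0.003],"dr":[0,0,0]},{"xyz":[0,0,0],"dr":[0,0,0]}]}}

```text
time: 16.48
ee_pos: [0.4786, 0.0241, 0.0783]
tcp_rot: [[-1.0, 0.001, -0.001], [0.001, 1.0, 0.0], [0.001, 0.0, -1.0]]
contact_force: [-0.4, 0.1, 0.1]
finger_gap: 0.001
```

>>> {"fn": "play_rows", "kwargs": {"rows": [{"xyz":[0,0,0.02],"dr":[0,0,0]},{"xyz":[0.041,0,0],"dr":[0,0,0]},{"xyz":[0.041,0,0],"dr":[0,0,0]},{"xyz":[0.042,0,0],"dr":[0,0,0]},{"xyz":[0,0,0],"dr":[0,0,0]},{"xyz":[0,0,-0.01],"dr":[0,0,0]},{"xyz":[0,0,-0.007],"dr":[0,0,0]},{"xyz":[0,0,-0.003],"dr":[0,0,0]},{"xyz":[0,0,0],"dr":[0,0,0]}]}}

```text
time: 17.6
ee_pos: [0.6021, 0.0233, 0.0784]
tcp_rot: [[-1.0, 0.003, -0.001], [0.003, 1.0, 0.0], [0.001, 0.0, -1.0]]
contact_force: [-0.6, 0.2, 0.3]
finger_gap: 0.001
```

>>> {"fn": "play_rows", "kwargs": {"rows": [{"xyz":[0,0,0.02],"dr":[0,0,0]},{"xyz":[0,0.038,0],"dr":[0,0,0]},{"xyz":[0,0.038,0],"dr":[0,0,0]},{"xyz":[0,0,0],"dr":[0,0,0]},{"xyz":[0,0,-0.01],"dr":[0,0,0]},{"xyz":[0,0,-0.007],"dr":[0,0,0]},{"xyz":[0,0,-0.003],"dr":[0,0,0]},{"xyz":[0,0,0],"dr":[0,0,0]}]}}

```text
time: 18.6
ee_pos: [0.6027, 0.0986, 0.0782]
tcp_rot: [[-1.0, 0.004, -0.001], [0.004, 1.0, -0.0], [0.001, -0.0, -1.0]]
contact_force: [0.2, -0.6, 0.0]
finger_gap: -0.004
```

>>> {"fn": "play_rows", "kwargs": {"rows": [{"xyz":[0,0,0.02],"dr":[0,0,0]},{"xyz":[0,0.038,0],"dr":[0,0,0]},{"xyz":[0,0.038,0],"dr":[0,0,0]},{"xyz":[0,0,0],"dr":[0,0,0]},{"xyz":[0,0,-0.01],"dr":[0,0,0]},{"xyz":[0,0,-0.007],"dr":[0,0,0]},{"xyz":[0,0,-0.003],"dr":[0,0,0]},{"xyz":[0,0,0],"dr":[0,0,0]}]}}

```text
time: 19.6
ee_pos: [0.6027, 0.1746, 0.0782]
tcp_rot: [[-1.0, 0.004, -0.001], [0.004, 1.0, -0.0], [0.001, -0.0, -1.0]]
contact_force: [-0.7, -1.0, 0.5]
finger_gap: -0.0
```

>>> {"fn": "play_rows", "kwargs": {"rows": [{"xyz":[0,0,0.02],"dr":[0,0,0]},{"xyz":[-0.041,-0.025,0],"dr":[0,0,0]},{"xyz":[-0.041,-0.025,0],"dr":[0,0,0]},{"xyz":[-0.042,-0.026,0],"dr":[0,0,0]},{"xyz":[0,0,0],"dr":[0,0,0]},{"xyz":[0,0,-0.01],"dr":[0,0,0]},{"xyz":[0,0,-0.007],"dr":[0,0,0]},{"xyz":[0,0,-0.003],"dr":[0,0,0]},{"xyz":[0,0,0],"dr":[0,0,0]}]}}

```text
time: 20.72
ee_pos: [0.4792, 0.0995, 0.0783]
tcp_rot: [[-1.0, 0.002, -0.001], [0.002, 1.0, -0.0], [0.001, -0.0, -1.0]]
contact_force: [0.8, 0.7, 0.6]
finger_gap: 0.004
```

No pad touches the fingertips at 78 to 79 mm, so all six are still home. I'll retreat straight up and hand in.

>>> {"fn": "play_rows", "kwargs": {"rows": [{"xyz":[0,0,0.05],"dr":[0,0,0]},{"xyz":[0,0,0.05],"dr":[0,0,0]},{"xyz":[0,0,0.04],"dr":[0,0,0]},{"xyz":[0,0,0],"dr":[0,0,0]},{"xyz":[0,0,0],"dr":[0,0,0]}]}}

```text
time: 21.35
ee_pos: [0.4789, 0.0994, 0.2184]
tcp_rot: [[-1.0, 0.003, -0.001], [0.003, 1.0, -0.0], [0.001, -0.0, -1.0]]
contact_force: [1.3, -0.7, 0.4]
finger_gap: -0.003
```

```bash
python3 -c "
from rig import telemetry,ctrl
s=telemetry.sense();print(s['time'],s['ee_pos'],s['contact_force']);print(ctrl.finish_job())"
```

```text
21.35 [0.47885315 0.09937932 0.2184118 ] [ 1.33457855 -0.65885564  0.38749148]
the job is handed in; nothing more can be done
None
```

The lid is snapped on, and I handed the job in at 21.4 s. With the fingers shut, I pressed the four corners first, then the far and near middles. Each place stopped hard at about 77 mm; the highest downward force I read was 19.5 N.

A second pass lowered the fingertips to 78–79 mm over all six pads. Every force reading was about 1 N or less, so no catch had risen again. The side picture, taken before that second pass, shows the lid flat and the loose parts in view undisturbed. I did not check the other bench items again by picture.

One thing I did not see directly: the two middle places showed almost no resistance just before the stop. I can't say whether they clicked under the fingers or had already gone down while I pressed the corners. No check failed or disagreed.

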